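Fit the slicing disc on the vegetable cutter's keyed shaft

TASK

Fit the slicing disc, the one with a single long blade, to the vegetable cutter: lift it off its storage post, lower its hub over the drive shaft and, pressing only lightly, turn it until the keyway drops over the key and the disc sits level and fully home on the shaft's shoulder, then let go of it. Never press, twist or drop the hub hard against the shaft or its key, and leave the grating disc and the other things on the bench where they are.

Things in the scene. Friction and masses are not known exactly. Their poses are not given: they have to be found in the camera images.
- slicer_hub (a point): the slicing disc (loose, 0.25 to 0.5 kg): aluminium disc 170 mm in diameter, 3 mm thick, with one long blade, on a grey hub 60 mm long. Point: on the hub's axis, z up, half-way up the part to grip: 22 mm below the hub's top, 23 mm above the disc's upper face. Grip the two finger flats, 38 mm apart, 26 mm long, facing the hub's +y and -y. The blade lies on its +x side and stands 5 mm above the disc
- slicer_bore (a point): centre of the same hub's lower end, 38 mm below slicer_hub, same axes. A bore 24 mm across runs through the hub. One keyway, 7 mm wide and reaching 19 mm from the axis, runs the bore's whole length on the hub's +x side; a flat rib outside, 23 mm from the axis, marks that side
- grater_hub (a point): bystander: the grating disc on the other storage post, of the same size and hub, its plate covered with rings of small round teeth, no blade. Point and axes as in slicer_hub
- post_a: fixed storage post that carries the slicing disc at the start (its place on the bench changes): white round base 96 mm in diameter, 20 mm high, on which the hub stands, with a pin 16 mm in diameter rising 30 mm into the bore; lift the hub more than 30 mm to free it. Origin: under its centre, on the bench
- post_b: fixed storage post, the same, that carries the grating disc
- cutter: the vegetable cutter, fixed: aluminium deck 250 x 240 mm, 90 mm high, with a round open chamber on top (196 mm inside, 210 mm outside, rim 125 mm above the bench) and a white motor tower 170 x 150 mm, 196 mm high, its near face 130 mm from the shaft axis on the -y side. Origin: on the bench under the upright drive shaft; z up, -x towards the discharge lip
- shaft_top (a point): tip of the cutter's steel drive shaft, on its axis, 150 mm above the bench; axes as the cutter's. Shaft 22 mm in diameter, its last 8 mm tapering to 12 mm at the tip. With the disc fully home slicer_hub is 14 mm below this point. The shaft is held fast by its worm gear and will not turn with the hub
- key_level (a point): point on the shaft axis level with the key's top, 28 mm below the tip. One key, 5 mm wide, reaching 15 mm from the axis, runs from here down to the shoulder. Its direction is not measured: anywhere within 0.55 rad either side of the cutter's +x. A hub not lined up stops on its top, 24 mm short of home, centred by the shaft; with its keyway (+x) within about 0.07 rad of the key it drops
- shoulder (a point): centre of the shaft's shoulder, 36 mm in diameter, 52 mm below the tip; the hub's lower end (slicer_bore) rests here when the disc is fully home
- sauce_bottle: bystander: clear squeeze bottle, 62 mm in diameter, 195 mm tall, standing; origin under its centre
- oil_bottle: bystander: amber squeeze bottle, 62 mm in diameter, 195 mm tall, standing; origin under its centre
- ramekin: bystander: open white ceramic pot, 84 mm across, 50 mm tall; origin under its centre
- spice_jar: bystander: glass jar with a steel cap, 52 mm in diameter, 100 mm tall; origin under its centre
- spatula: bystander: black spatula lying flat, 270 mm long along its x
Not all that is in view belongs to the job. What is shaped like the part that bears slicer_hub but green is not meant.

How it is judged:
By the outcome, as a careful person would: the job done as asked, in the order asked, and still so for the second after the job is handed in, with the robot touching nothing.
It also fails if it takes over 64 s, if anything falls off the work surface, if the arm or the gripper's body presses on something with over 40 N, if the wrist force passes 120 N, or if a joint passes its speed limit or range.

ROBOT

A 6-joint arm with a two-finger parallel gripper is mounted at the origin on the work surface. World frame = base frame: x ahead of the robot, y to its left, z up, the work surface at z = 0. Lengths are in m, angles in rad, forces in N, time in s.
With the tool pointing down it reaches from about 0.3 to 0.875 m from the base axis. Payload 6.4 kg.
Tool frame: the origin (TCP) lies midway between the tips of the shut fingers; the grasp point (between the pads) lies ctrl.grip_point_offset behind it (ctrl.grip_point_offset is the distance from the TCP to the grasp point, in m); z points along the fingers, y is the direction in which the jaws open and shut (so a half turn about z gives the same grasp; the last joint's range is limited). The gripper opens to 85 mm and grips with 20 to 120 N. Pads are 22 mm wide; open, the fingers measure 114 mm over their backs; the gripper's body (76 mm by 85 mm) begins 54 mm behind the grasp point. The pads swing forward as they close: fully open they stand 13 mm farther back than shut.
Start: joints at [1.05, 0.181, 1.607, -0, 1.354, -0.206], TCP at [0.178, 0.547, 0.231] pointing down, gripper open.
Joint ranges: [-2.99, 2.99], [-0.89, 2.07], [0.3, 2.58], [-1.14, 4.28], [0, 2.63], [-3.12, 3.12]. Speed limits (rad/s): [2.57, 2.57, 3.01, 3.14, 3.14, 3.14].

INTERFACE

Orientations are given as a unit quaternion [w, x, y, z].
In Python, from bench import ctrl, viewer gives the robot as it stands.
- The arm moves only by the shell command python3 -m handwheel 'ROWS' [OPENING]. ROWS is JSON, a list of rows, each an object with "travel": the shift along the tool's x, y, z as a fraction of full scale, a list of three; "dr": the turn, a rotation vector about the tool's x, y, z as a fraction of full scale, a list of three. A call has 1 to 20 rows; each row shifts and turns the pose as measured when the row begins, along the tool's axes as they then stand; what a row does not reach is not made up. Full scale, the value 1, is 150 mm for a shift and 30 degrees for a turn. A row lasts 1/12 s, in which the tool goes at most 41.7 mm and 7.16 degrees, less where a joint would pass 70% of its speed; a pose out of reach is approached as far as the arm can. A call with a number of a shift or a turn outside -1 to 1 is refused whole. A call with a gripper value outside its range is refused whole. OPENING is the opening, from -1 (shut) to 1 (fully open), set as the call begins (- or left out, the last holds). The fingers move at their own pace and stop on an object; the grip force is fixed at half the most. Time passes only in rows, so rows that do not move let the fingers close. It gives the time, the measured TCP pose, the force and the opening at its end, in the units of the state.
- ctrl.get_obs(): the state, without advancing time (a new reading comes with each control period).
- viewer.camera(name): name is "scene" or "top"; returns the picture (480x640x3 uint8, red, green, blue); there is no depth.
- viewer.get_calibration(name): a dict with "camera_matrix" (3x3 intrinsics, pixels), "R" (3x3) and "t" (3): a world point X has camera coordinates R X + t. Camera axes: x right, y down, z forward; pixel columns grow to the right and rows downward; lengths in m; the calibration is good to about 2 mm. A picture is of the moment at which its call begins. get_calibration takes no time and is no camera call.
- ctrl.hand_in(): hands the job in, once; it reports no verdict.
The state is a dict: "time_s": time; "q": joint angles; "dq": joint speeds; "joint_efforts": joint torques, N m; "eef_pos": TCP position; "eef_rot": TCP orientation; "wrist_force": force on the tool from outside, world axes, zero at the start; "torque": the same for the moment, N m; "opening": opening from 0.0 (shut) to 1.0 (fully open).
Only numpy, scipy, OpenCV 4.12 (cv2) and the standard library are available. Lean on these libraries where they do the work, as an engineer would, in place of code of your own. Each camera call takes 0.05 s, during which the arm holds its last target. There are 200 camera calls.

## Working session

There is one attempt and no reset: what is moved stays moved. The work goes in short steps, Python scripts to look and compute and a shell command to move; the robot and the scene stay as the last step left them, time stands still between calls to the robot, and variables do not carry over. Pictures are saved under pics/ and viewed, about 8 in all and at most 12, crops included, and the job is handed in when it is done.

```bash
mkdir -p pics; ls
python3 - <<'E'
from bench import ctrl, viewer
import cv2, numpy as np
np.set_printoptions(precision=4,suppress=True)
for n in ("scene","top"):
    im=viewer.camera(n); cv2.imwrite(f"pics/{n}0.png",im[:,:,::-1])
    c=viewer.get_calibration(n); print(n,{k:np.array(v).tolist() for k,v in c.items()}, -np.array(c["R"]).T@np.array(c["t"]))
print(ctrl.get_obs(), ctrl.grip_point_offset)
E
```

```text
pics
scene {'camera_matrix': [[502.77401217746416, 0.0, 314.68698106831795], [0.0, 502.77401217746416, 246.59750605756437], [0.0, 0.0, 1.0]], 'R': [[-0.45482056667836446, 0.8905515028190386, -0.007501530052155389], [0.5513227322826205, 0.2749353009732808, -0.787688913942019], [-0.6994151106423119, -0.3623928822500291, -0.6160275171611403]], 't': [0.07640167523861954, -0.25875737755203054, 1.6613079257643955]} [1.3394 0.6051 0.8202]
top {'camera_matrix': [[435.54991899242873, 0.0, 314.5394194136802], [0.0, 435.54991899242873, 233.76646779008783], [0.0, 0.0, 1.0]], 'R': [[0.00383823932557186, -0.9995064747739035, 0.031178114181646507], [-0.9968672100832838, -0.006287496829582784, -0.07884309002308336], [0.079000211263323, -0.030777821051239863, -0.9963993638856302]], 't': [0.15868702488506084, 0.5400067880303095, 0.9689426738094709]} [0.4612 0.1918 1.0031]
{'time_s': 0.1, 'q': array([ 1.0497,  0.1815,  1.6079,  0.    ,  1.3538, -0.2063]), 'dq': array([ 0.0021, -0.0034, -0.0013,  0.0024,  0.0008,  0.0019]), 'joint_efforts': array([  0.0005, -44.5876, -35.2239,  -0.0002,   0.0041,   0.    ]), 'eef_pos': array([0.1778, 0.5463, 0.2305]), 'eef_rot': array([-0.0003,  0.1568,  0.9876, -0.0007]), 'wrist_force': array([-0.1545,  0.321 , -0.3122]), 'torque': array([-0.0761, -0.0209,  0.0045]), 'opening': 1.0005035265299378} 0.0187
```

View pics/scene0.png

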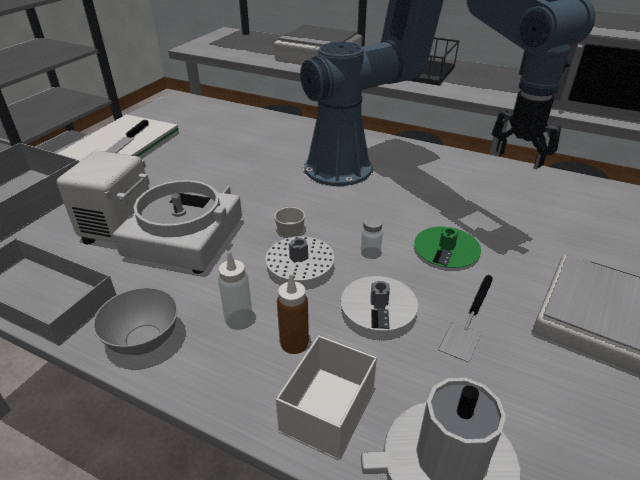

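View pics/top0.png

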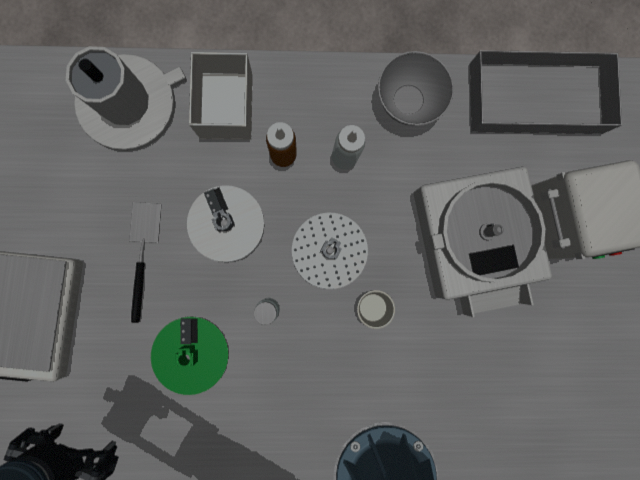

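Candidates for the slicing disc: the aluminium disc with a blade at top (222,222) / scene (380,303); the grater, with teeth and no blade, at top (330,250); and the green decoy at top (188,355). I choose (222,222). Next I check it in a close crop, together with the cutter.

Run:
```python
import cv2, numpy as np
t=cv2.imread("pics/top0.png"); s=cv2.imread("pics/scene0.png")
def c(im,x,y,w,h,k): return cv2.resize(im[y:y+h,x:x+w],None,fx=k,fy=k,interpolation=cv2.INTER_CUBIC)
a=c(t,180,175,100,75,4); b=c(t,440,190,100,75,4); d=c(s,330,260,100,75,4); e=c(s,130,170,100,75,4)
cv2.imwrite("pics/crop1.png",np.vstack([np.hstack([a,b]),np.hstack([d,e])]))
```

```text
(no output)
```

View pics/crop1.png

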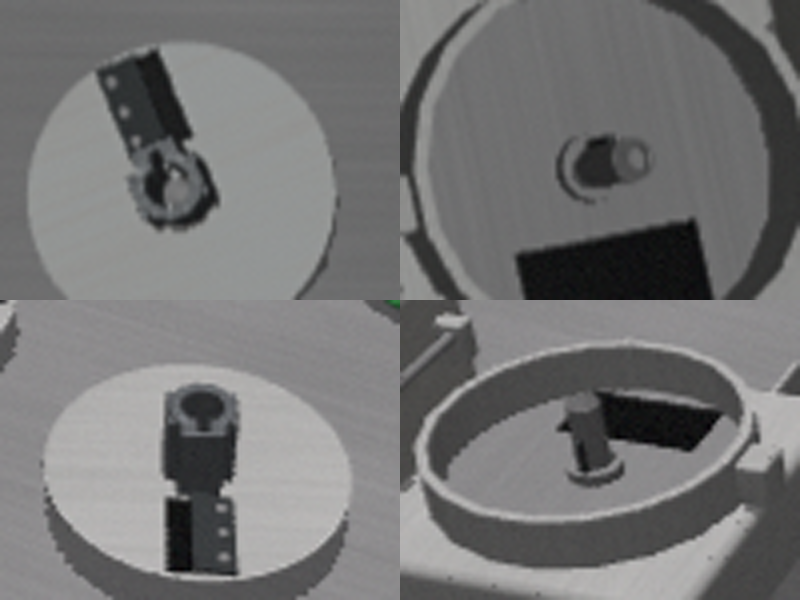

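The crop confirms the choice: a pale disc with a single dark blade with rivets, hub at top px (223,221), keyway facing the blade. The shaft tip is at top px (498,230) and scene px (176,195). Now I measure.

```bash
cat > h.py <<'E'
import numpy as np, cv2
from bench import ctrl, viewer
from scipy.spatial.transform import Rotation as Ro
np.set_printoptions(precision=4,suppress=True)
cal={n:{k:np.array(v) for k,v in viewer.get_calibration(n).items()} for n in("scene","top")}
def onz(n,p,z):
    c=cal[n]; d=c["R"].T@np.linalg.inv(c["camera_matrix"])@np.r_[p,1]; o=-c["R"].T@c["t"]
    return (o+d*(z-o[2])/d[2])
def tri(ps):  # {name:(u,v)}
    A=0;b=0
    for n,p in ps.items():
        c=cal[n]; d=c["R"].T@np.linalg.inv(c["camera_matrix"])@np.r_[p,1]; d/=np.linalg.norm(d); o=-c["R"].T@c["t"]
        P=np.eye(3)-np.outer(d,d); A=A+P; b=b+P@o
    return np.linalg.solve(A,b)
def proj(n,X):
    c=cal[n]; x=c["camera_matrix"]@(c["R"]@np.asarray(X)+c["t"]); return x[:2]/x[2]
def go(xyz,yaw):  # offsets from the measured pose in tool axes/units, target tool down with tool-x yaw
    o=ctrl.get_obs(); q=o["eef_rot"]; R=Ro.from_quat([q[1],q[2],q[3],q[0]])
    T=Ro.from_matrix(np.array([[np.cos(yaw),np.sin(yaw),0],[np.sin(yaw),-np.cos(yaw),0],[0,0,-1]]))
    d=R.inv().apply(np.array(xyz)-o["eef_pos"]); r=(R.inv()*T).as_rotvec()
    m=R.as_matrix()
    print("t",round(o["time_s"],2),"pos",o["eef_pos"],"toolx yaw",round(np.arctan2(m[1,0],m[0,0]),4),"F",o["wrist_force"],"op",round(o["opening"],3),"q",o["q"])
    print("travel",d/.15,"mm",d*1e3,"dr",r/np.radians(30),"deg",np.degrees(r))
E
python3 - <<'E'
from h import *
t=cv2.imread("pics/top0.png"); s=cv2.imread("pics/scene0.png")
# disc ellipse: bright pixels around
for n,im,p,z in(("top",t,(222,222),.035),("scene",s,(380,303),.035)):
    # render-fit: outline of disc radius .085 maximizing inside/outside contrast
    g=cv2.GaussianBlur(cv2.cvtColor(im,cv2.COLOR_BGR2GRAY),(0,0),1).astype(float); x0=onz(n,p,z)
    a=np.linspace(0,2*np.pi,240,endpoint=False)
    def sc(x,y):
        v=[]
        for r in(.082,.088):
            P=np.array([proj(n,(x+r*np.cos(k),y+r*np.sin(k),z)) for k in a]).astype(np.float32)
            v.append(cv2.remap(g.astype(np.float32),P[:,:1].copy(),P[:,1:].copy(),1)[:,0])
        return np.clip(v[0]-v[1],-40,40).mean()
    from scipy.optimize import minimize
    best=max(((sc(x0[0]+i,x0[1]+j),x0[0]+i,x0[1]+j) for i in np.arange(-.012,.0121,.002) for j in np.arange(-.012,.0121,.002)))
    r=minimize(lambda v:-sc(*v),best[1:],method="Nelder-Mead",options=dict(initial_simplex=np.array(best[1:])+np.array([[0,0],[.001,0],[0,.001]]))); print(n,"disc",r.x,-r.fun)
print("hubtop top",onz("top",(223,221.2),.08),"scene",onz("scene",(380.5,286),.08))
print("shaft top",onz("top",(498,230),.15),"scene",onz("scene",(176.2,195.5),.15),tri({"top":(498,230),"scene":(176.2,195.5)}))
E1=[onz("top",(180+x/4,175+y/4),.04)[:2] for x,y in((98,72),(135,150),(157,50),(190,135))]
for i in(0,2): d=E1[i]-E1[i+1]; print("blade edge yaw",np.arctan2(d[1],d[0]))
E2=[onz("scene",(330+x/4,260+(y-300)/4),.038)[:2] for x,y in((166,570),(166,498),(238,574),(233,495))]
for i in(0,2): d=E2[i]-E2[i+1]; print("scene blade edge yaw",np.arctan2(d[1],d[0]))
print("E",E1,E2)
for n,p,z in(("sauce",(350,132),.19),("oil",(281,132),.19),("grater",(330,250),.08)): print(n,onz("top",p,z))
d=onz("top",(413,190),.09)-onz("top",(437,299),.09); print("deck left edge yaw",np.arctan2(d[1],d[0]))
d=onz("top",(525,168),.09)-onz("top",(551,278),.09); print("right",np.arctan2(d[1],d[0]))
k=6
a=cv2.resize(t[205:255,465:530],None,fx=k,fy=k,interpolation=3); b=cv2.resize(s[180:230,145:210],None,fx=k,fy=k,interpolation=3); cv2.imwrite("pics/shaft.png",np.hstack([a,b]))
E
```

```text
top disc [0.5618 0.3617] 28.202917098999023
scene disc [0.5609 0.3608] 28.73181915283203
hubtop top [0.5598 0.3574 0.08  ] scene [0.5588 0.3606 0.08  ]
shaft top [ 0.5386 -0.2004  0.15  ] scene [ 0.5484 -0.1927  0.15  ] [ 0.539  -0.2032  0.142 ]
blade edge yaw 0.4570018992605262
blade edge yaw 0.38383060045300627
scene blade edge yaw 0.3834520125299552
scene blade edge yaw 0.4022681338329222
E [array([0.6267, 0.4066]), array([0.5833, 0.3853]), array([0.6393, 0.3744]), array([0.5919, 0.3552])] [array([0.6429, 0.3764]), array([0.5939, 0.3566]), array([0.6287, 0.4109]), array([0.5755, 0.3883])]
sauce [0.7214 0.0996 0.19  ]
oil [0.7196 0.2314 0.19  ]
grater [0.5    0.1303 0.08  ]
deck left edge yaw 0.2028535854665417
right 0.19941023971651478
```

View pics/shaft.png

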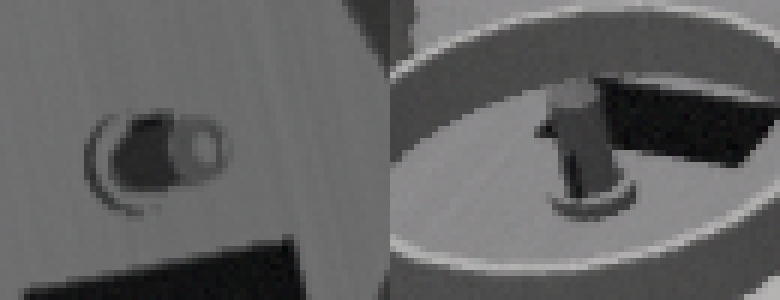

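Slicer: at about (0.5612,0.3610), yaw about 0.40; the two cameras agree to 1 mm. Shaft crop: tip face at top px (499.2,229.7); in the scene picture a dark key stripe is left of centre on the shaft, near (175,207). The shaft positions disagree, so I refine with the chamber rim.

Run:
```python
from h import *
from scipy.optimize import minimize
a=np.linspace(0,2*np.pi,360,endpoint=False)
for n in("top","scene"):
    g=cv2.GaussianBlur(cv2.cvtColor(cv2.imread(f"pics/{n}0.png"),cv2.COLOR_BGR2GRAY),(0,0),.7).astype(np.float32)
    def ring(x,y,r,z):
        P=np.array([proj(n,(x+r*np.cos(k),y+r*np.sin(k),z)) for k in a]).astype(np.float32)
        return cv2.remap(g,P[:,:1].copy(),P[:,1:].copy(),1)[:,0]
    def sc(x,y): return np.clip(ring(x,y,.1015,.125)-.5*ring(x,y,.0945,.125)-.5*ring(x,y,.1085,.125),-50,50).mean()
    best=max((sc(x,y),x,y) for x in np.arange(.52,.56,.003) for y in np.arange(-.22,-.18,.003))
    r=minimize(lambda v:-sc(*v),best[1:],method="Nelder-Mead",options=dict(initial_simplex=np.array(best[1:])+np.array([[0,0],[.001,0],[0,.001]]))); print(n,"rim",r.x,-r.fun)
    for X in((r.x[0],r.x[1],.15),(r.x[0],r.x[1],.122),(r.x[0],r.x[1],.098)): print(proj(n,X))
print(onz("top",(499.2,229.7),.15),onz("scene",(176,194),.15))
go((.561,.361,.14),.40); go((.561,.361,.14),.40-np.pi)
```

```text
top rim [ 0.5407 -0.2043] 40.361968994140625
[499.9003 228.9802]
[493.7069 230.2018]
[488.6972 231.19  ]
scene rim [ 0.5392 -0.2055] 37.87198257446289
[174.5459 192.5387]
[176.5115 201.9046]
[178.1547 209.7345]
[ 0.5393 -0.2028  0.15  ] [ 0.543  -0.1977  0.15  ]
t 0.1 pos [0.1778 0.5463 0.2305] toolx yaw 2.8268 F [-0.1545  0.321  -0.3122] op 1.001 q [ 1.0497  0.1815  1.6079  0.      1.3538 -0.2063]
travel [-2.812  -0.3828  0.6029] mm [-421.7938  -57.4169   90.4373] dr [-0.0021  0.0032  4.6348] deg [ -0.0621   0.0974 139.0438]
t 0.1 pos [0.1778 0.5463 0.2305] toolx yaw 2.8268 F [-0.1545  0.321  -0.3122] op 1.001 q [ 1.0497  0.1815  1.6079  0.      1.3538 -0.2063]
travel [-2.812  -0.3828  0.6029] mm [-421.7938  -57.4169   90.4373] dr [-0.0026 -0.0016 -1.3652] deg [ -0.0769  -0.049  -40.9562]
```

Shaft axis is about (0.540,−0.2045). The rim fit agrees between the cameras to 1.5 mm, the tip to 2 mm. I move above the slicer.

```bash
R='{"travel":[-0.256,-0.035,0],"dr":[0,0,0]}'; python3 -m handwheel '[{"travel":[-0.256,-0.035,0],"dr":[0,0,0]},{"travel":[-0.256,-0.035,0],"dr":[0,0,0]},{"travel":[-0.256,-0.035,0],"dr":[0,0,0]},{"travel":[-0.256,-0.035,0],"dr":[0,0,0]},{"travel":[-0.256,-0.035,0],"dr":[0,0,0]},{"travel":[-0.256,-0.035,0],"dr":[0,0,0]},{"travel":[-0.256,-0.035,0],"dr":[0,0,0]},{"travel":[-0.256,-0.035,0],"dr":[0,0,0]},{"travel":[-0.256,-0.035,0],"dr":[0,0,0]},{"travel":[-0.256,-0.035,0],"dr":[0,0,0]},{"travel":[0,0,0],"dr":[0,0,-0.2]},{"travel":[0,0,0],"dr":[0,0,-0.2]},{"travel":[0,0,0],"dr":[0,0,-0.2]},{"travel":[0,0,0],"dr":[0,0,-0.2]},{"travel":[0,0,0],"dr":[0,0,-0.2]},{"travel":[0,0,0],"dr":[0,0,-0.2]},{"travel":[0,0,0],"dr":[0,0,-0.2]},{"travel":[0,0,0],"dr":[0,0,0]}]' 1; python3 -c "
from h import *
go((.561,.361,.14),.40-np.pi)"
```

```text
time_s: 1.6
eef_pos: [0.5395, 0.3646, 0.2171]
eef_rot: [-0.009, -0.225, 0.974, -0.003]
wrist_force: [-0.3, 0.2, 0.3]
opening: 0.997
t 1.6 pos [0.5395 0.3646 0.2171] toolx yaw -2.6869 F [-0.3117  0.1933  0.2894] op 0.997 q [ 0.4137  0.3724  1.3977 -0.0025  1.3912 -1.6113]
travel [-0.1282 -0.0838  0.5117] mm [-19.2233 -12.5751  76.7514] dr [-0.0042 -0.0375  0.1044] deg [-0.1252 -1.1247  3.132 ]
```

```bash
python3 -m handwheel '[{"travel":[-0.065,-0.042,0.17],"dr":[0,-0.02,0.05]},{"travel":[-0.065,-0.042,0.17],"dr":[0,-0.02,0.05]},{"travel":[0,0,0.17],"dr":[0,0,0]},{"travel":[0,0,0],"dr":[0,0,0]},{"travel":[0,0,0],"dr":[0,0,0]}]' 1; python3 -c "
from h import *
go((.561,.361,.039),.40-np.pi)
im=viewer.camera('top'); cv2.imwrite('pics/above.png',im[:,:,::-1])
a=cv2.resize(im[150:300,150:300],(560,560),interpolation=2)
cv2.imwrite('pics/abovec.png',a[:,:,::-1])"
```

```text
time_s: 2.02
eef_pos: [0.5632, 0.3616, 0.1388]
eef_rot: [0.002, -0.191, 0.981, -0.001]
wrist_force: [0.4, 0.5, 1.1]
opening: 1.003
t 2.02 pos [0.5632 0.3616 0.1388] toolx yaw -2.7563 F [0.4278 0.5311 1.0635] op 1.003 q [ 0.3948  0.4689  1.4296 -0.002   1.2389 -1.5607]
travel [0.0178 0.0028 0.6655] mm [ 2.677   0.4211 99.8182] dr [-0.0036  0.0079 -0.0281] deg [-0.1073  0.238  -0.8419]
```

```bash
python3 -m handwheel '[{"travel":[0.018,0.003,0.13],"dr":[0,0,-0.028]},{"travel":[0,0,0.13],"dr":[0,0,0]},{"travel":[0,0,0.13],"dr":[0,0,0]},{"travel":[0,0,0.1],"dr":[0,0,0]},{"travel":[0,0,0.05],"dr":[0,0,0]},{"travel":[0,0,0],"dr":[0,0,0]},{"travel":[0,0,0],"dr":[0,0,0]}]' 1; python3 -c "
from h import *
go((.561,.361,.039),.40-np.pi)"
```

```text
time_s: 2.65
eef_pos: [0.5658, 0.3648, 0.0666]
eef_rot: [0.009, -0.197, 0.98, 0.001]
wrist_force: [0.4, 0.3, -0.4]
opening: 1.002
t 2.65 pos [0.5658 0.3648 0.0666] toolx yaw -2.7446 F [ 0.399   0.3396 -0.4394] op 1.002 q [ 0.3976  0.5545  1.4655 -0.0019  1.1033 -1.5694]
travel [ 0.0425 -0.0105  0.1835] mm [ 6.3721 -1.5791 27.5296] dr [-0.0032  0.0349 -0.0058] deg [-0.0973  1.046  -0.1743]
```

```bash
python3 -m handwheel '[{"travel":[0.042,-0.01,0],"dr":[0,0.035,0]},{"travel":[0,0,0.06],"dr":[0,0,0]},{"travel":[0,0,0.06],"dr":[0,0,0]},{"travel":[0,0,0.05],"dr":[0,0,0]},{"travel":[0,0,0],"dr":[0,0,0]},{"travel":[0,0,0],"dr":[0,0,0]}]' 1; python3 -c "
from h import *
go((.561,.361,.039),.40-np.pi)"
```

```text
time_s: 3.15
eef_pos: [0.5627, 0.3617, 0.0431]
eef_rot: [0.002, -0.197, 0.98, -0.0]
wrist_force: [0.1, 0.0, -0.2]
opening: 0.999
t 3.15 pos [0.5627 0.3617 0.0431] toolx yaw -2.745 F [ 0.0895  0.0312 -0.1856] op 0.999 q [ 0.3951  0.5863  1.4716 -0.0019  1.079  -1.5714]
travel [0.0124 0.0002 0.0274] mm [1.8586 0.0302 4.1122] dr [-0.0032  0.0089 -0.0066] deg [-0.0975  0.2664 -0.1982]
```

```bash
python3 -m handwheel '[{"travel":[0.014,0,0.03],"dr":[-0.003,0.009,-0.006]},{"travel":[0,0,0],"dr":[0,0,0]},{"travel":[0,0,0],"dr":[0,0,0]}]' 1; python3 -c "
from h import *
go((.561,.361,.039),.40-np.pi)
v=[viewer.camera(n)[:,:,::-1] for n in('top','scene')]
p=[proj(n,(.561,.361,.06)).astype(int) for n in('top','scene')]
cv2.imwrite('pics/grasp.png',np.hstack([cv2.resize(im[q[1]-50:q[1]+50,q[0]-50:q[0]+50],(400,400),interpolation=2) for im,q in zip(v,p)]))"
```

```text
time_s: 3.4
eef_pos: [0.5604, 0.3607, 0.0378]
eef_rot: [-0.001, -0.199, 0.98, -0.0]
wrist_force: [0.3, 0.1, 0.4]
opening: 0.996
t 3.4 pos [0.5604 0.3607 0.0378] toolx yaw -2.7416 F [0.2826 0.1176 0.4377] op 0.996 q [ 0.3942  0.5925  1.4747  0.      1.0756 -1.5767]
travel [-0.0043  0.0003 -0.0082] mm [-0.6393  0.0452 -1.2345] dr [ 0.0001 -0.0024  0.0001] deg [ 0.0019 -0.072   0.0019]
```

View pics/grasp.png

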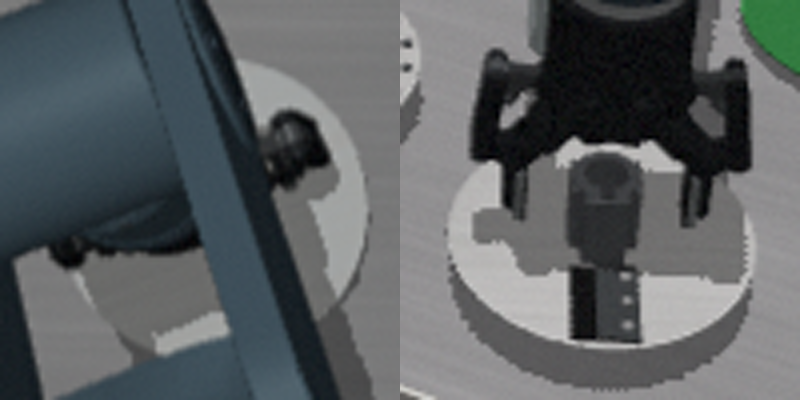

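The picture shows the open fingers straddling the hub symmetrically in the scene view (hub at crop (607,200)), with the blade towards the camera between them. I close the gripper.

```bash
python3 -m handwheel '[{"travel":[-0.004,0,-0.008],"dr":[0,0,0]},{"travel":[0,0,0],"dr":[0,0,0]},{"travel":[0,0,0],"dr":[0,0,0]},{"travel":[0,0,0],"dr":[0,0,0]},{"travel":[0,0,0],"dr":[0,0,0]},{"travel":[0,0,0],"dr":[0,0,0]},{"travel":[0,0,0],"dr":[0,0,0]},{"travel":[0,0,0],"dr":[0,0,0]}]' -1; python3 -c "
from h import *
go((.561,.361,.039),.40-np.pi)"
```

```text
time_s: 4.17
eef_pos: [0.5617, 0.3614, 0.0402]
eef_rot: [0.0, -0.199, 0.98, 0.0]
wrist_force: [-0.1, -0.3, 0.3]
opening: 0.439
t 4.17 pos [0.5617 0.3614 0.0402] toolx yaw -2.7414 F [-0.0852 -0.2921  0.2692] op 0.439 q [ 0.3944  0.5905  1.4719 -0.      1.0784 -1.5766]
travel [ 0.0051 -0.0006  0.0081] mm [ 0.7576 -0.0892  1.2175] dr [-0.      0.0014  0.0004] deg [-0.0009  0.0406  0.0122]
```

Gripped: opening 0.439 is about 37 mm. I lift straight up.

```bash
python3 -m handwheel '[{"travel":[0,0,-0.05],"dr":[0,0,0]},{"travel":[0,0,-0.1],"dr":[0,0,0]},{"travel":[0,0,-0.1],"dr":[0,0,0]},{"travel":[0,0,-0.12],"dr":[0,0,0]},{"travel":[0,0,-0.12],"dr":[0,0,0]},{"travel":[0,0,0],"dr":[0,0,0]}]' -1; python3 -c "
from h import *
go((.561,.361,.205),.40-np.pi)"
```

```text
time_s: 4.67
eef_pos: [0.5596, 0.3605, 0.1172]
eef_rot: [-0.002, -0.199, 0.98, -0.0]
wrist_force: [1.7, 0.2, -1.8]
opening: 0.437
t 4.67 pos [0.5596 0.3605 0.1172] toolx yaw -2.7416 F [ 1.6749  0.1832 -1.7994] op 0.437 q [ 0.3943  0.4914  1.4447  0.0001  1.2104 -1.5766]
travel [-0.0067 -0.0002 -0.5855] mm [ -1.0116  -0.0359 -87.8253] dr [ 0.0002 -0.0095  0.    ] deg [ 0.0066 -0.2837  0.0008]
```

```bash
python3 -m handwheel '[{"travel":[0,0,-0.15],"dr":[0,0,0]},{"travel":[0,0,-0.2],"dr":[0,0,0]},{"travel":[0,0,-0.2],"dr":[0,0,0]},{"travel":[0,0,-0.1],"dr":[0,-0.01,0]},{"travel":[0,0,0],"dr":[0,0,0]},{"travel":[0,0,0],"dr":[0,0,0]}]' -1; python3 -c "
from h import *
go((.540,-.2045,.205),.3-np.pi)"
```

```text
time_s: 5.17
eef_pos: [0.5581, 0.3597, 0.2171]
eef_rot: [-0.001, -0.199, 0.98, -0.0]
wrist_force: [-0.3, -0.5, -2.9]
opening: 0.438
t 5.17 pos [0.5581 0.3597 0.2171] toolx yaw -2.7417 F [-0.3446 -0.4547 -2.8996] op 0.438 q [ 0.3941  0.3882  1.3763  0.      1.3798 -1.5766]
travel [ 1.5752 -3.4176  0.085 ] mm [ 236.2799 -512.6378   12.7467] dr [-0.0002 -0.0053  0.1908] deg [-0.0051 -0.1588  5.7251]
```

```bash
python3 -m handwheel '[{"travel":[0.05,-0.11,0],"dr":[0,0,0]},{"travel":[0.08,-0.17,0],"dr":[0,0,0]},{"travel":[0.1,-0.217,0],"dr":[0,0,0]},{"travel":[0.1,-0.217,0],"dr":[0,0,0]},{"travel":[0.1,-0.217,0],"dr":[0,0,0]},{"travel":[0.1,-0.217,0],"dr":[0,0,0]},{"travel":[0.1,-0.217,0],"dr":[0,0,0]},{"travel":[0.1,-0.217,0],"dr":[0,0,0]},{"travel":[0.1,-0.217,0],"dr":[0,0,0]},{"travel":[0.1,-0.217,0],"dr":[0,0,0]},{"travel":[0.1,-0.217,0],"dr":[0,0,0]},{"travel":[0.1,-0.217,0],"dr":[0,0,0]},{"travel":[0.1,-0.217,0],"dr":[0,0,0]},{"travel":[0.08,-0.17,0],"dr":[0,0,0]},{"travel":[0.05,-0.11,0],"dr":[0,0,0]},{"travel":[0,0,0],"dr":[0,0,0]}]' -1; python3 -c "
from h import *
go((.540,-.2045,.195),.2-np.pi)"
```

```text
time_s: 6.5
eef_pos: [0.5229, -0.1452, 0.1797]
eef_rot: [-0.023, -0.201, 0.979, 0.007]
wrist_force: [-0.2, 0.3, -3.1]
opening: 0.439
t 6.5 pos [ 0.5229 -0.1452  0.1797] toolx yaw -2.7352 F [-0.1585  0.3174 -3.1432] op 0.439 q [-0.4788  0.1955  1.6996 -0.0189  1.2923 -2.4498]
travel [ 0.0555 -0.4056 -0.1092] mm [  8.3324 -60.8442 -16.3804] dr [ 0.037  -0.0866  0.393 ] deg [ 1.1087 -2.5995 11.7912]
```

```bash
python3 -m handwheel '[{"travel":[0,0,-0.15],"dr":[0.02,-0.045,0]},{"travel":[0,0,0],"dr":[0.017,-0.04,0.1]},{"travel":[0.01,-0.1,0],"dr":[0,0,0.1]},{"travel":[0.01,-0.13,0],"dr":[0,0,0.1]},{"travel":[0,-0.12,0],"dr":[0,0,0.05]},{"travel":[0,0,0],"dr":[0,0,0]},{"travel":[0,0,0],"dr":[0,0,0]}]' -1; python3 -c "
from h import *
go((.540,-.2045,.185),.2-np.pi)"
```

```text
time_s: 7.08
eef_pos: [0.5298, -0.1946, 0.1876]
eef_rot: [-0.008, -0.106, 0.994, 0.009]
wrist_force: [-1.2, -0.4, -3.0]
opening: 0.436
t 7.08 pos [ 0.5298 -0.1946  0.1876] toolx yaw -2.9297 F [-1.2078 -0.3788 -2.9514] op 0.436 q [-0.5652  0.2155  1.6582  0.0052  1.2921 -2.3492]
travel [-0.0531 -0.0792  0.015 ] mm [ -7.9719 -11.8854   2.2542] dr [ 0.0389 -0.0264  0.0225] deg [ 1.1667 -0.7923  0.6746]
```

```bash
python3 -m handwheel '[{"travel":[-0.03,-0.04,0],"dr":[0.02,-0.013,0.011]},{"travel":[-0.023,-0.038,0],"dr":[0.018,-0.013,0.01]},{"travel":[0,0,0],"dr":[0,0,0]},{"travel":[0,0,0],"dr":[0,0,0]}]' -1; python3 -c "
from h import *
go((.540,-.2045,.185),.2-np.pi)
v=[viewer.camera(n)[:,:,::-1] for n in('top','scene')]
p=[proj(n,(.54,-.2045,.16)).astype(int) for n in('top','scene')]
cv2.imwrite('pics/over.png',np.hstack([cv2.resize(im[q[1]-50:q[1]+50,q[0]-50:q[0]+50],(400,400),interpolation=2) for im,q in zip(v,p)]))"
```

```text
time_s: 7.42
eef_pos: [0.54, -0.2034, 0.1844]
eef_rot: [-0.001, -0.101, 0.995, 0.001]
wrist_force: [-0.1, -0.6, -3.9]
opening: 0.441
t 7.42 pos [ 0.54   -0.2034  0.1844] toolx yaw -2.9393 F [-0.0761 -0.6067 -3.8687] op 0.441 q [-0.5659  0.2326  1.6443  0.0002  1.2676 -2.339 ]
travel [ 0.0017 -0.0072 -0.0043] mm [ 0.2486 -1.0771 -0.6477] dr [ 0.0041 -0.0038  0.0043] deg [ 0.122  -0.1136  0.13  ]
```

View pics/over.png

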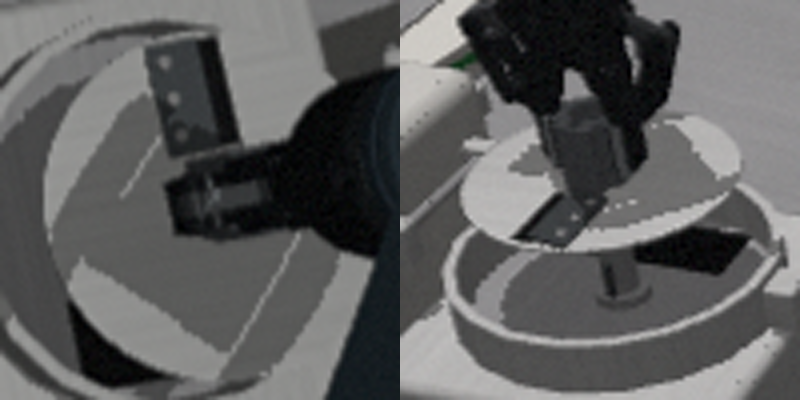

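The disc is level and centred over the shaft; in the right panel the shaft shows under it at (620,270). I lower it in small steps, watching the force.

```bash
python3 -m handwheel '[{"travel":[0,-0.007,0.04],"dr":[0.004,-0.004,0]},{"travel":[0,0,0.04],"dr":[0,0,0]},{"travel":[0,0,0.02],"dr":[0,0,0]},{"travel":[0,0,0],"dr":[0,0,0]}]' -1; python3 -c "
from h import *
go((.540,-.2045,.162),.2-np.pi)"
```

```text
time_s: 7.85
eef_pos: [0.5403, -0.2038, 0.1685]
eef_rot: [0.001, -0.102, 0.995, -0.0]
wrist_force: [-0.1, 1.1, -2.4]
opening: 0.436
t 7.85 pos [ 0.5403 -0.2038  0.1685] toolx yaw -2.9381 F [-0.1488  1.102  -2.4067] op 0.436 q [-0.5663  0.2479  1.6598  0.0003  1.2326 -2.3406]
travel [ 0.0027 -0.0043  0.0435] mm [ 0.409  -0.6512  6.5237] dr [-0.0013  0.0021  0.0066] deg [-0.0404  0.0623  0.1977]
```

```bash
python3 -m handwheel '[{"travel":[0.002,-0.004,0.02],"dr":[0,0,0]},{"travel":[0,0,0.02],"dr":[0,0,0]},{"travel":[0,0,0.01],"dr":[0,0,0]},{"travel":[0,0,0],"dr":[0,0,0]}]' -1; python3 -c "
from h import *
go((.540,-.2045,.15),.2-np.pi)"
```

```text
time_s: 8.18
eef_pos: [0.5413, -0.2045, 0.1615]
eef_rot: [0.002, -0.102, 0.995, -0.001]
wrist_force: [-0.6, 0.1, -1.7]
opening: 0.434
t 8.18 pos [ 0.5413 -0.2045  0.1615] toolx yaw -2.938 F [-0.5578  0.0962 -1.6612] op 0.434 q [-0.567   0.2566  1.6644  0.0016  1.2165 -2.342 ]
travel [0.0089 0.0018 0.0769] mm [ 1.337   0.2771 11.5292] dr [-0.0034  0.0075  0.0069] deg [-0.1009  0.2262  0.2059]
```

```bash
python3 -m handwheel '[{"travel":[0.008,0,0.02],"dr":[0,0.006,0]},{"travel":[0.002,0,0.02],"dr":[0,0,0]},{"travel":[0.002,0,0.02],"dr":[0,0,0]},{"travel":[0,0,0.01],"dr":[0,0,0]},{"travel":[0,0,0],"dr":[0,0,0]}]' -1; python3 -c "
from h import *
go((.540,-.2045,.142),.2-np.pi)"
```

```text
time_s: 8.6
eef_pos: [0.5421, -0.2048, 0.1515]
eef_rot: [0.004, -0.102, 0.995, -0.002]
wrist_force: [2.8, 0.5, -1.4]
opening: 0.437
t 8.6 pos [ 0.5421 -0.2048  0.1515] toolx yaw -2.9379 F [ 2.8175  0.5089 -1.3875] op 0.437 q [-0.5669  0.2679  1.6724  0.002   1.1938 -2.3421]
travel [0.014  0.0049 0.0634] mm [2.1074 0.7391 9.5123] dr [-0.0074  0.0128  0.007 ] deg [-0.2226  0.3837  0.2085]
```

```bash
python3 -m handwheel '[{"travel":[0,0,0.02],"dr":[-0.007,0.012,0]},{"travel":[0,0,0.02],"dr":[0,0,0]},{"travel":[0,0,0.01],"dr":[0,0,0]},{"travel":[0,0,0],"dr":[0,0,0]}]' -1; python3 -c "
from h import *
go((.542,-.2045,.142),.2-np.pi)"
```

```text
time_s: 8.93
eef_pos: [0.5423, -0.2047, 0.143]
eef_rot: [-0.0, -0.102, 0.995, 0.0]
wrist_force: [3.1, 1.1, -1.3]
opening: 0.44
t 8.93 pos [ 0.5423 -0.2047  0.143 ] toolx yaw -2.9379 F [ 3.1024  1.131  -1.2675] op 0.44 q [-0.5657  0.2839  1.6713  0.0002  1.1868 -2.3402]
travel [0.0016 0.0017 0.0064] mm [0.2462 0.2488 0.9627] dr [ 0.0007 -0.0002  0.007 ] deg [ 0.0214 -0.0069  0.2092]
```

```bash
python3 -m handwheel '[{"travel":[-0.004,0.001,0.01],"dr":[0,0,0]},{"travel":[0,0,0],"dr":[0,0,0]}]' -1; python3 -m handwheel '[{"travel":[0,0,0.01],"dr":[0,0,0]},{"travel":[0,0,0],"dr":[0,0,0]}]' -1; python3 -c "
from h import *
go((.542,-.2045,.142),.4-np.pi)"
```

```text
time_s: 9.1
eef_pos: [0.5422, -0.2045, 0.1407]
eef_rot: [-0.001, -0.102, 0.995, 0.0]
wrist_force: [2.8, 0.9, -2.3]
opening: 0.437
time_s: 9.27
eef_pos: [0.5422, -0.2044, 0.1389]
eef_rot: [-0.001, -0.102, 0.995, 0.0]
wrist_force: [2.4, 0.3, -5.0]
opening: 0.44
t 9.27 pos [ 0.5422 -0.2044  0.1389] toolx yaw -2.938 F [ 2.3685  0.3142 -4.9616] op 0.44 q [-0.565   0.2898  1.673  -0.0006  1.1809 -2.3392]
travel [ 0.0014 -0.0001 -0.0208] mm [ 0.2069 -0.0084 -3.1186] dr [ 0.0023 -0.0033 -0.3751] deg [  0.0693  -0.0978 -11.2534]
```

```bash
for i in 1 2; do python3 -m handwheel '[{"travel":[0,0,0.01],"dr":[0,0,0]},{"travel":[0,0,0],"dr":[0,0,0]}]' -1|egrep 'pos|force'; done; python3 -c "
from h import *
go((.542,-.2045,.142),.4-np.pi)"
```

```text
eef_pos: [0.5422, -0.2044, 0.1372]
wrist_force: [3.2, 1.7, -3.3]
eef_pos: [0.5422, -0.2045, 0.1356]
wrist_force: [3.7, 1.6, -2.9]
t 9.6 pos [ 0.5422 -0.2045  0.1356] toolx yaw -2.938 F [ 3.7484  1.6159 -2.9328] op 0.44 q [-0.565   0.2938  1.6751 -0.0006  1.1744 -2.3392]
travel [ 0.0016  0.0002 -0.0425] mm [ 0.244   0.0237 -6.3818] dr [ 0.002 -0.003 -0.375] deg [  0.0595  -0.0888 -11.2511]
```

```bash
python3 -c "
from h import *
v=[viewer.camera(n)[:,:,::-1] for n in('top','scene')]
p=[proj(n,(.54,-.2045,.13)).astype(int) for n in('top','scene')]
cv2.imwrite('pics/in1.png',np.hstack([cv2.resize(im[q[1]-50:q[1]+50,q[0]-50:q[0]+50],(400,400),interpolation=2) for im,q in zip(v,p)]))"
```

```text
(no output)
```

View pics/in1.png

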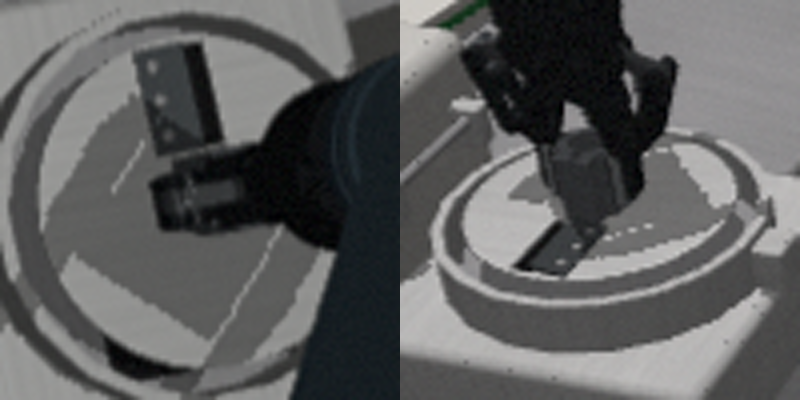

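No contact force 6 mm below the expected stop, and the hub still sits the same in the fingers. The keyway may already be over the key. I continue gently.

```bash
for i in 1 2 3; do python3 -m handwheel '[{"travel":[0,0,0.01],"dr":[0,0,0]},{"travel":[0,0,0],"dr":[0,0,0]}]' -1|egrep 'pos|force'; done; python3 -c "
from h import *
go((.542,-.2045,.142),.2-np.pi);print(ctrl.get_obs()['torque'])"
```

```text
eef_pos: [0.5422, -0.2044, 0.1341]
wrist_force: [2.8, 1.1, -3.4]
eef_pos: [0.5423, -0.2045, 0.1326]
wrist_force: [3.1, 1.5, -5.0]
eef_pos: [0.5423, -0.2045, 0.131]
wrist_force: [3.0, 1.0, -4.6]
t 10.2 pos [ 0.5423 -0.2045  0.131 ] toolx yaw -2.938 F [ 2.9992  1.0346 -4.5544] op 0.436 q [-0.565   0.2997  1.6781 -0.0006  1.1654 -2.3392]
travel [ 0.002   0.0004 -0.0734] mm [  0.3042   0.0655 -11.0122] dr [ 0.0013 -0.0029  0.0069] deg [ 0.0401 -0.0871  0.2078]
[ 0.081  -0.5162 -0.0406]
```

```bash
for i in 1 2 3 4 5; do python3 -m handwheel '[{"travel":[0,0,0.012],"dr":[0,0,0]},{"travel":[0,0,0],"dr":[0,0,0]}]' -1|egrep 'pos|force'; done; python3 -c "
from h import *
go((.542,-.2045,.118),.2-np.pi);print(ctrl.get_obs()['torque'])"
```

```text
eef_pos: [0.5423, -0.2045, 0.1291]
wrist_force: [3.6, 1.3, -3.9]
eef_pos: [0.5424, -0.2046, 0.1271]
wrist_force: [3.0, 0.5, -4.0]
eef_pos: [0.5424, -0.2046, 0.1251]
wrist_force: [4.3, 1.8, -4.1]
eef_pos: [0.5424, -0.2046, 0.1231]
wrist_force: [2.5, 0.8, -4.6]
eef_pos: [0.5424, -0.2046, 0.1211]
wrist_force: [2.4, 0.7, -3.9]
t 11.03 pos [ 0.5424 -0.2046  0.1211] toolx yaw -2.9379 F [ 2.4339  0.6513 -3.9006] op 0.438 q [-0.565   0.3126  1.6839 -0.0007  1.1463 -2.3392]
travel [0.0024 0.0014 0.0208] mm [0.358  0.2086 3.1249] dr [ 0.0007 -0.0026  0.007 ] deg [ 0.0203 -0.077   0.2107]
[ 0.2101 -0.5186  0.0592]
```

Past the key without force. Now the last millimetres, in about 1 mm steps, until the shoulder carries the hub.

```bash
for i in 1 2; do python3 -m handwheel '[{"travel":[0,0,0.006],"dr":[0,0,0]},{"travel":[0,0,0],"dr":[0,0,0]}]' -1|egrep 'pos|force'; done;  python3 -m handwheel '[{"travel":[0,0,0.006],"dr":[0,0,0]},{"travel":[0,0,0],"dr":[0,0,0]}]' -1|egrep 'pos|force'; python3 -c "
from h import *
go((.542,-.2045,.118),.2-np.pi);print(ctrl.get_obs()['torque'])"
```

```text
eef_pos: [0.5424, -0.2046, 0.1201]
wrist_force: [2.9, 1.4, -3.1]
eef_pos: [0.5424, -0.2046, 0.1192]
wrist_force: [2.4, 0.8, -3.1]
eef_pos: [0.5424, -0.2047, 0.1183]
wrist_force: [3.3, 0.8, -3.7]
t 11.53 pos [ 0.5424 -0.2047  0.1183] toolx yaw -2.9379 F [ 3.2656  0.8437 -3.7127] op 0.436 q [-0.565   0.3165  1.6854 -0.0009  1.1409 -2.3392]
travel [0.0026 0.0019 0.0019] mm [0.3959 0.2827 0.2826] dr [ 0.0004 -0.0026  0.0071] deg [ 0.0125 -0.0771  0.213 ]
[ 0.1426 -0.4982 -0.0326]
```

```bash
python3 -m handwheel '[{"travel":[0,0,0.006],"dr":[0,0,0]},{"travel":[0,0,0],"dr":[0,0,0]}]' -1|egrep 'pos|force';  python3 -m handwheel '[{"travel":[0,0,0.006],"dr":[0,0,0]},{"travel":[0,0,0],"dr":[0,0,0]}]' -1|egrep 'pos|force'; python3 -c "
from h import *
go((.542,-.2045,.118),.2-np.pi);print(ctrl.get_obs()['torque'])"
```

```text
eef_pos: [0.5424, -0.2046, 0.1183]
wrist_force: [3.2, 1.4, -4.4]
eef_pos: [0.5424, -0.2047, 0.1182]
wrist_force: [2.5, 1.5, -3.8]
t 11.87 pos [ 0.5424 -0.2047  0.1182] toolx yaw -2.9376 F [ 2.5432  1.5069 -3.8204] op 0.435 q [-0.5648  0.3166  1.6853 -0.0012  1.1408 -2.3392]
travel [0.0027 0.0018 0.0015] mm [0.4013 0.2775 0.2322] dr [ 0.0001 -0.003   0.0077] deg [ 0.0021 -0.0905  0.2316]
[ 0.1693 -0.4161  0.0131]
```

z stalled at 0.1182, which is the predicted home height (0.118), under light 0.9 mm nudges. I release.

```bash
python3 -m handwheel '[{"travel":[0,0,0],"dr":[0,0,0]},{"travel":[0,0,0],"dr":[0,0,0]},{"travel":[0,0,0],"dr":[0,0,0]},{"travel":[0,0,0],"dr":[0,0,0]},{"travel":[0,0,0],"dr":[0,0,0]},{"travel":[0,0,0],"dr":[0,0,0]},{"travel":[0,0,0],"dr":[0,0,0]},{"travel":[0,0,0],"dr":[0,0,0]}]' 1; python3 -m handwheel '[{"travel":[0,0,-0.05],"dr":[0,0,0]},{"travel":[0,0,-0.1],"dr":[0,0,0]},{"travel":[0,0,-0.15],"dr":[0,0,0]},{"travel":[0,0,-0.15],"dr":[0,0,0]},{"travel":[0,0,-0.15],"dr":[0,0,0]},{"travel":[0,0,-0.15],"dr":[0,0,0]},{"travel":[0,0,-0.15],"dr":[0,0,0]},{"travel":[0,0,0],"dr":[0,0,0]}]' 1;  python3 -c "
from h import *
go((.4,.1,.26),.2-np.pi)"
```

```text
time_s: 12.53
eef_pos: [0.5409, -0.206, 0.1178]
eef_rot: [-0.002, -0.102, 0.995, -0.001]
wrist_force: [0.7, -0.8, -0.7]
opening: 1.002
time_s: 13.2
eef_pos: [0.5403, -0.2049, 0.2604]
eef_rot: [-0.004, -0.102, 0.995, 0.0]
wrist_force: [0.5, -0.6, 0.7]
opening: 0.999
t 13.2 pos [ 0.5403 -0.2049  0.2604] toolx yaw -2.9376 F [ 0.5025 -0.5583  0.6703] op 0.999 q [-0.5654  0.1693  1.5608 -0.0044  1.4185 -2.3395]
travel [0.5041 2.1803 0.0107] mm [ 75.612  327.0403   1.5981] dr [ 0.0032 -0.0154  0.0076] deg [ 0.097  -0.4619  0.2283]
```

Released and up. I move the arm aside (towards the robot's left) to look, at z ≈ 0.26.

```bash
python3 -m handwheel '[{"travel":[0.04,0.15,-0.1],"dr":[0,0,0]},{"travel":[0.04,0.2,-0.1],"dr":[0,0,0]},{"travel":[0.05,0.2,0],"dr":[0,0,0]},{"travel":[0.05,0.2,0],"dr":[0,0,0]},{"travel":[0.05,0.2,0],"dr":[0,0,0]},{"travel":[0.05,0.2,0],"dr":[0,0,0]},{"travel":[0.05,0.2,0],"dr":[0,0,0]},{"travel":[0.05,0.2,0],"dr":[0,0,0]},{"travel":[0.05,0.2,0],"dr":[0,0,0]},{"travel":[0.05,0.2,0],"dr":[0,0,0]},{"travel":[0.05,0.2,0],"dr":[0,0,0]},{"travel":[0,0,0],"dr":[0,0,0]}]' 1;  python3 - <<'E'
from h import *
v={n:viewer.camera(n)[:,:,::-1].copy() for n in('top','scene')}
for n in v: cv2.imwrite(f'pics/end_{n}.png',v[n])
pan=[]
from scipy.optimize import minimize
g={n:cv2.GaussianBlur(cv2.cvtColor(v[n],cv2.COLOR_BGR2GRAY),(0,0),.7).astype(np.float32) for n in v}
for n in v:
    q=proj(n,(.541,-.2045,.113)).astype(int); k=4; o=q-50
    c=cv2.resize(v[n][o[1]:o[1]+100,o[0]:o[0]+100],(400,400),interpolation=2)
    for z,r,col in((.113,.085,(0,255,0)),(.158,.02,(0,0,255)),(.137,.085,(255,0,0))):
        P=np.array([(proj(n,(.5415+r*np.cos(a),-.2045+r*np.sin(a),z))-o+.5)*k for a in np.linspace(0,6.283,73)])
        cv2.polylines(c,[P.astype(int)],True,col,1)
    pan.append(c)
cv2.imwrite('pics/endc.png',np.hstack(pan))
full=cv2.resize(v['top'],(400,300)); full2=cv2.resize(v['scene'],(400,300)); cv2.imwrite('pics/endc.png',np.vstack([np.hstack(pan)[100:400],np.hstack([full,full2])]) if 0 else np.hstack(pan))
E
```

```text
time_s: 14.2
eef_pos: [0.3902, 0.1051, 0.2939]
eef_rot: [-0.001, -0.099, 0.995, -0.001]
wrist_force: [0.2, -0.6, -0.5]
opening: 1.004
```

View pics/endc.png

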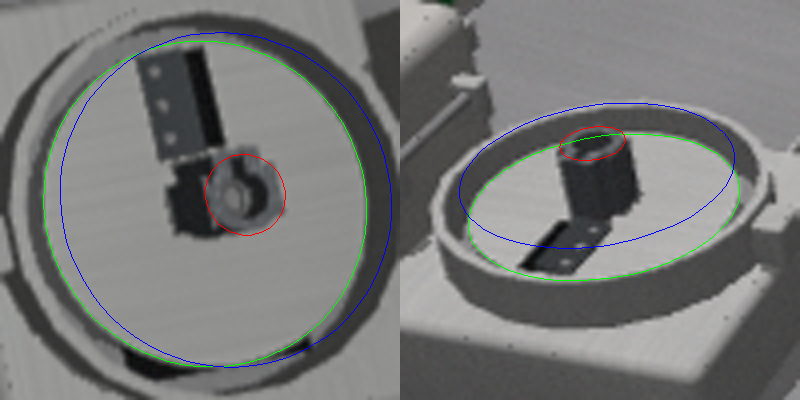

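View pics/end_scene.png

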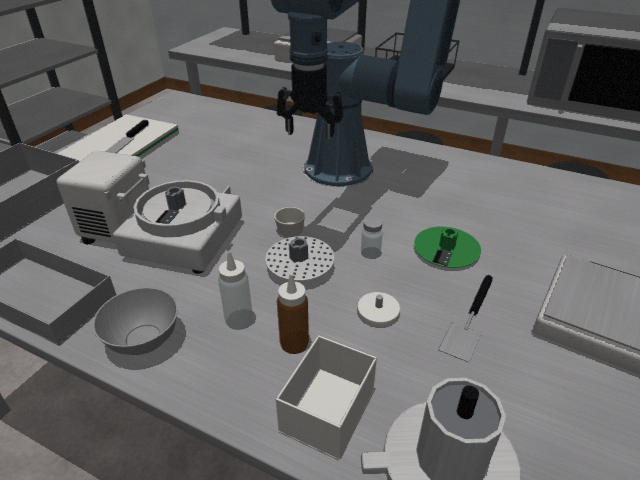

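The close crop shows the disc edge lying on the green "fully home" outline in both views, not on the blue outline for a hub stopped on the key. It is level. The full view shows the bare post at (379,303) and the other things unmoved. I hand in.

```bash
python3 -c "
from bench import ctrl
print(ctrl.hand_in()); print(ctrl.get_obs()['time_s'])"
```

```text
the job is handed in; nothing more can be done
None
the job is handed in; nothing more can be done
```

The slicing disc is on the cutter's drive shaft, fully home, level and released. I gripped it on its flats, lifted it off its post and lowered it over the shaft in small steps. I handed in shortly after 14.2 s of the 64 s.

**No turning needed:** I approached at about 0.2 rad, expecting to have to search for the key. The keyway dropped straight over it, so I did no turning search on the shaft.

**Forces:** Wrist force stayed within about 5 N in every reading, with no sign of the hub resting on the key's top. I read it only at the end of each short move, so brief peaks in between were not seen. A steady sideways force of about 3 N showed in the bore. My camera estimate of the shaft was about 2 mm off in x, and the shaft itself centred the hub.

**Final checks:**
- **Height:** the tool stopped at z = 0.1182 m, against 0.118 m predicted for fully home.
- **Position:** after release, the disc's edge matched the fully-home outline in both cameras. It did not match the outline for a hub stopped on the key.
- **Surroundings:** the arm is clear of everything. The grating disc and the other things look unmoved in the final scene picture; I compared by eye and did not measure.

No check failed. The only disagreement was an early one, when the two cameras gave shaft tip positions up to 10 mm apart. I settled it with the chamber rim, where they agree to 1.5 mm.

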